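Slide a marked plate out to its saw line

TASK

Get the thin pine plate on the raised sawing board ready for the saw: push it with the fingertips until its long side lies flush against the board's fence and its pencil line is right over the board's open end (the sawing edge), so that the short piece beyond the line overhangs. Only slide the plate, never lift it, and leave the jar on the board and the other things around where they are. Then take the hand away.

Things in the scene. Friction and masses are not known exactly. Their poses are not given: they have to be found in the camera images.
- saw_board: Raised grey sawing board, fixed; 210 mm (its x) by 320 mm (its y), flat top 44 mm above the table. Origin: centre of its underside. Its x points away from the robot to the fence, its y to the left along the fence (turned up to 0.35 rad). Far long side: fence, 20 mm wide, 20 mm above the top. Sawing edge: its open right-hand end, y = -160 mm.
- saw_edge (a point): Point on the top of the sawing edge, at board x = +40 mm, y = -160 mm, z = 44 mm: the pencil line's centre belongs here. Axes as the board's.
- fence_face (a point): Point on the inner face of the fence (a dark wooden strip along the far long side; the face is the plane board x = +85 mm), at board x = +85 mm, y = +10 mm, z = 49 mm. Axes as the board's.
- plate_mid (a point): Centre (half-way up) of the loose thin pine plate lying flat on the board; 90 mm (its x) by 180 mm (its y) by 10 mm thick, about 0.13 kg, slides with about 0.5 to 2 N. Its x points roughly to the fence, its y roughly along it, away from the sawing edge. At the start it lies wholly on the board, up to 0.15 rad askew, its side 18 to 35 mm short of the fence.
- plate_line (a point): Middle of the dark pencil line (3 mm wide, straight across the plate's top), at plate x = 0, y = -30 mm: 60 mm from the plate's leading end (its -y end, nearest the sawing edge) and 120 mm from its tail end.
- small_jar: Small lidded jar, 47 mm across and 47 mm high, standing on the board's near corner at the end away from the sawing edge. Origin: centre of its underside.
- pump: Small pump bottle, 51 x 37 x 107 mm high, on the table to the right beyond the sawing edge. Origin: centre of its underside.
- tape: Roll of cream masking tape lying flat, 104 mm across and 24 mm high, on the table right of the board. Origin: centre of its underside.
- bottle: Brown bottle with black cap, 61 mm across and 121 mm high, on the table right of the board. Origin: centre of its underside.
- offcut: Pine offcut, 34 x 72 x 45 mm high, on the table right of the board. Origin: centre of its underside.
- plate: The same pine plate; origin at the centre of its underside, axes as at its centre.

How it is judged:
By the outcome, as a careful person would: the job done as asked, in the order asked, and still so for the second after the job is handed in, with the robot touching nothing.
It also fails if it takes over 58 s, if anything falls off the work surface, if the arm or the gripper's body presses on something with over 40 N, if the wrist force passes 120 N, or if a joint passes its speed limit or range.

ROBOT

A 6-joint arm with a two-finger parallel gripper is mounted at the origin on the work surface; the furniture and walls round the work are solid. World frame = base frame: x ahead of the robot, y to its left, z up, the work surface at z = 0. Lengths are in m, angles in rad, forces in N, time in s.
With the tool pointing down it reaches from about 0.325 to 0.85 m from the base axis. Payload 4.4 kg.
Tool frame: the origin (TCP) lies at the very end of the fingers, on their centre line; the grasp point (between the pads) lies 19 mm behind it (grip_depth is the z of the grasp point in the tool frame, in m); z points along the fingers, y is the direction in which the jaws open and shut (so a half turn about z gives the same grasp; the last joint's range is limited). The gripper opens to 94 mm and grips with 3 to 60 N. Pads are 16 mm wide; open, the fingers measure 119 mm over their backs; the gripper's body (75 mm by 177 mm) begins 78 mm behind the grasp point.
Start: joints at [1.117, 0.207, 1.542, -0, 1.393, -0.15], TCP at [0.171, 0.549, 0.205] pointing down, gripper open.
Joint ranges: [-2.73, 2.73], [-0.86, 2.22], [0.23, 2.46], [-1.11, 4.25], [0.08, 2.63], [-2.82, 2.82]. Speed limits (rad/s): [2.79, 2.79, 3.14, 3.14, 3.14, 3.14].

INTERFACE

Orientations are given as [roll, pitch, yaw] about the fixed x, y, z axes, in that order (R = Rz(yaw) Ry(pitch) Rx(roll)).
In Python, from station import observe, capture, camera_params, finish_job, grip_depth gives the robot as it stands.
- The arm moves only by the shell command python3 -m jog 'ROWS' [FORCE]. ROWS is JSON, one flat list of numbers, 7 for each row, row after row: the closure, from 0 (fully open) to 1 (shut), then the shift along the world's x, y, z in m, then the turn, a rotation vector about the world's x, y, z in degrees. In form: [grip, dx, dy, dz, rx, ry, rz, grip, dx, dy, dz, rx, ry, rz, ...]. A call has 1 to 20 rows; each row is the pose to reach, as a shift and turn from the pose commanded when the call began; what a row does not reach only later rows make up. A row lasts 1/12 s, in which the tool goes at most 41.7 mm and 7.16 degrees, less where a joint would pass 70% of its speed; a pose out of reach is approached as far as the arm can. A call with a gripper value outside its range is refused whole. The fingers move at their own pace and stop on an object; FORCE is the grip in N (left out, the last holds). Time passes only in rows, so rows that repeat a pose let the fingers close. It gives the time, the measured TCP pose, the force and the opening at its end, in the units of the state.
- observe(): the state, without advancing time (a new reading comes with each control period).
- capture(name): name is "side" or "top" or "wrist"; returns the picture (384x512x3 uint8, blue, green, red); there is no depth.
- camera_params(name): a dict with "mtx" (3x3 intrinsics, pixels), "k1" (the pictures are not rectified: a ray, as slopes to the right and down, at radius r is drawn at 1 + k1 r^2 times it, then the intrinsics apply), "R" (3x3) and "t" (3): a world point X has camera coordinates R X + t. Camera axes: x right, y down, z forward; pixel columns grow to the right and rows downward; lengths in m; the calibration is good to about 2 mm. A picture is of the moment at which its call begins: read the wrist's pose just before it. camera_params takes no time and is no camera call; for the wrist camera it gives the pose at the moment of the call.
- finish_job(): hands the job in, once; it reports no verdict.
The state is a dict: "time_s": time; "q": joint angles; "qd": joint speeds; "effort": joint torques, N m; "position": TCP position; "tcp_rot": TCP orientation; "force": force on the tool from outside, world axes, zero at the start; "ft_torque": the same for the moment, N m; "width": opening from 0.0 (shut) to 1.0 (fully open).
Only numpy, scipy, OpenCV 4.12 (cv2) and the standard library are available. Lean on these libraries where they do the work, as an engineer would, in place of code of your own. Each camera call takes 0.05 s, during which the arm holds its last target. There are 200 camera calls.

## Working session

There is one attempt and no reset: what is moved stays moved. The work goes in short steps, Python scripts to look and compute and a shell command to move; the robot and the scene stay as the last step left them, time stands still between calls to the robot, and variables do not carry over. Pictures are saved under pics/ and viewed, on a budget of 10 in all, crops included, one or two more only if the job needs it, and the job is handed in when it is done.

```bash
mkdir -p pics
python3 - <<'E'
from station import *
import cv2,numpy as np
for n in("top","side"):
    cv2.imwrite(f"pics/{n}0.png",capture(n)); p=camera_params(n); print(n,np.round(p["R"],3).tolist(),np.round(p["t"],3).tolist(),p["mtx"],p["k1"])
a=[cv2.resize(cv2.imread(f"pics/{n}0.png"),(800,600),interpolation=cv2.INTER_CUBIC) for n in("top","side")]
for n,i in zip(("top","side"),a): cv2.imwrite(f"pics/{n}0b.png",i)
o=observe();print(o["position"],o["tcp_rot"],o["force"],o["width"],o["time_s"])
E
```

```text
top [[0.022, -1.0, 0.009], [-0.989, -0.023, -0.143], [0.143, -0.006, -0.99]] [-0.057, 0.55, 1.023] [[369.5394587    0.         254.85655492]
 [  0.         369.5394587  191.60334253]
 [  0.           0.           1.        ]] -0.09358199250016343
side [[-0.946, -0.324, -0.009], [-0.201, 0.606, -0.77], [0.255, -0.726, -0.638]] [0.497, 0.203, 0.727] [[366.18110057   0.         252.45138676]
 [  0.         366.18110057 194.37220712]
 [  0.           0.           1.        ]] -0.06769066114481839
[0.17112838 0.54818329 0.20441243] [-3.13957443e+00 -3.12112572e-04  2.83883438e+00] [-0.37963887 -1.24070304  0.24948932] 0.9997336577404979 0.1
```

View pics/top0b.png

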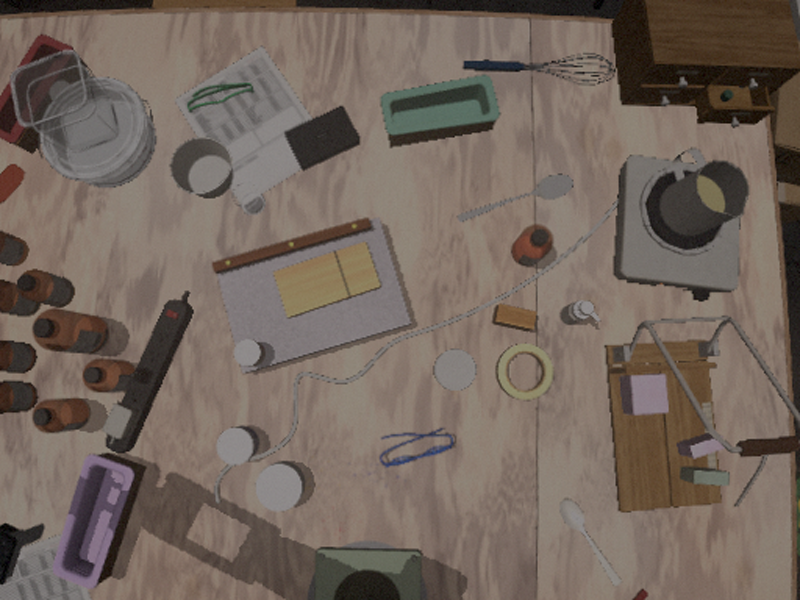

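View pics/side0b.png

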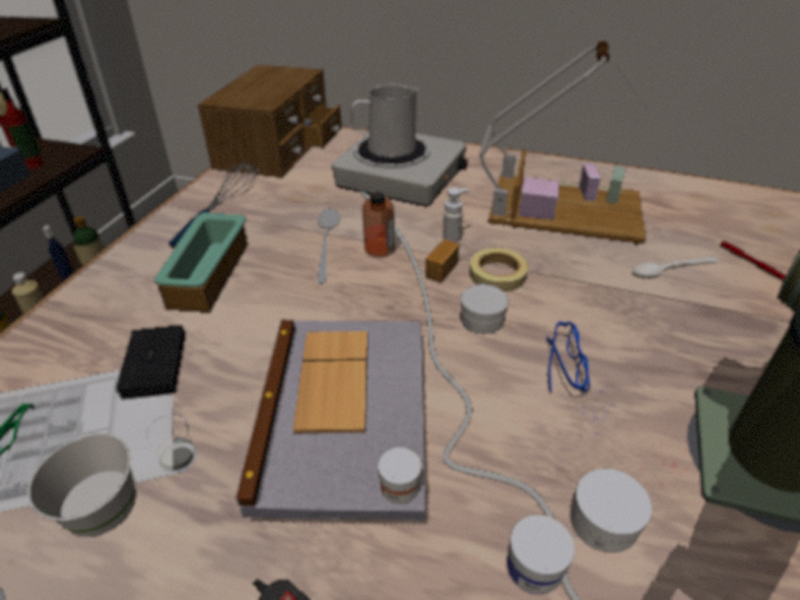

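The top view (800x600) shows the board around (213..411, 220..371), with the fence along (213,267)-(373,225). The plate is at (275..382, 243..318) with its line near (345,275), and the jar is at (250,352). Next I'll rectify both views and fit the plate.

```bash
cat > h.py <<'E'
from station import *
import cv2,numpy as np
from scipy.optimize import least_squares
def proj(P,p):
    c=np.atleast_2d(P)@np.array(p["R"]).T+p["t"]; s=c[:,:2]/c[:,2:]
    s=s*(1+p["k1"]*(s**2).sum(1,keepdims=True)); m=np.array(p["mtx"])
    return s@m[:2,:2].T+m[:2,2]
def unproj(uv,z,p):
    K=np.array(p["mtx"]); uv=np.array(uv,float).reshape(-1,1,2)
    s=cv2.undistortPoints(uv,K,np.array([p["k1"],0,0,0.]))[:,0]
    R=np.array(p["R"]);C=-R.T@p["t"]; d=np.c_[s,np.ones(len(s))]@R
    return C+d*((z-C[2])/d[:,2])[:,None]
def rect(img,p,z,x1,y1,w=800,h=600,s=5e-4): # up=+x, right=-y ; top-left is (x1,y1)
    v,u=np.mgrid[:h,:w]; P=np.c_[(x1-v*s).ravel(),(y1-u*s).ravel(),np.full(w*h,z)]
    q=proj(P,p).astype(np.float32).reshape(h,w,2)
    return cv2.remap(img,q[...,0],q[...,1],cv2.INTER_CUBIC)
E
python3 - <<'E'
from h import *
p=camera_params("top")
s=800/512
print(unproj(np.array([[411,325],[247,371],[275,268],[365,243],[382,287],[290,318],[345,275]])/s,.054,p).round(3))
a=rect(cv2.imread("pics/top0.png"),p,.054,.75,.28); cv2.imwrite("pics/rt.png",a)
b=rect(cv2.imread("pics/side0.png"),camera_params("side"),.054,.75,.28); cv2.imwrite("pics/rs.png",b)
E
```

```text
[[ 0.503 -0.069  0.054]
 [ 0.413  0.224  0.054]
 [ 0.602  0.183  0.054]
 [ 0.652  0.019  0.054]
 [ 0.571 -0.015  0.054]
 [ 0.51   0.15   0.054]
 [ 0.592  0.053  0.054]]
```

View pics/rt.png

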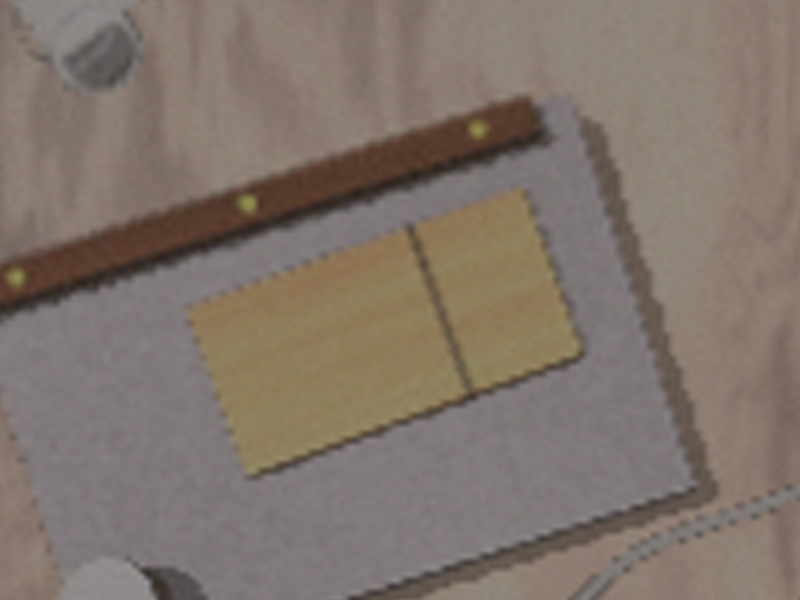

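View pics/rs.png

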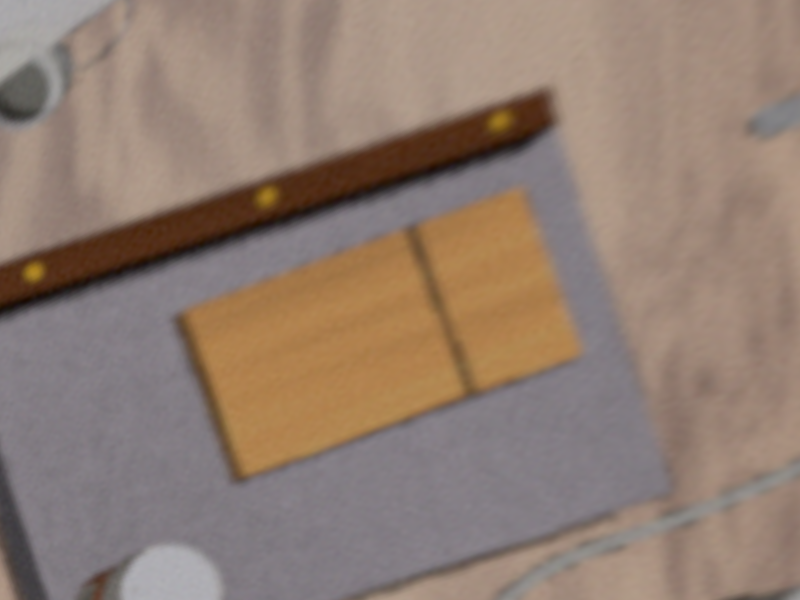

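The rectified top view (0.5 mm/px) gives plate corners (187,307), (527,188), (583,353) and (248,477), with the line from (410,228) to (471,392). The board's right edge runs (575,95)-(700,490), and the fence lower edge runs (0,303)-(540,132). The side view shows the same layout. Next I'll refine the edges to sub-pixel and fit poses.

```bash
cat >> h.py <<'E'
def edge(img,p,A,B,z,w=.006,n=25,dark=False):
    "points of strongest gradient (or darkest) near world segment A-B, on plane z"
    A,B=np.array(A,float),np.array(B,float); d=(B-A)/np.linalg.norm(B-A); nn=np.array([-d[1],d[0]])
    o=np.arange(-w,w+1e-9,2.5e-4); t=np.linspace(.06,.94,n)
    P=(A+(B-A)*t[:,None])[:,None]+o[None,:,None]*nn
    q=proj(np.c_[P.reshape(-1,2),np.full(P.size//2,z)],p).astype(np.float32).reshape(n,len(o),2)
    v=cv2.remap(img,q[...,0],q[...,1],cv2.INTER_CUBIC).astype(float)
    v=cv2.GaussianBlur(v,(9,1),0) 
    if dark: k=v.sum(2).argmin(1)
    else: k=np.abs(np.gradient(v,axis=1)).sum(2).argmax(1)
    Q=P[np.arange(n),k]; off=o[k]; return Q[np.abs(off-np.median(off))<.0025]
def fit_rect(img,p,pose,edges,z,iters=4,**kw):
    "edges: list of local segments ((x,y),(x,y)); returns x,y,yaw and rms"
    pose=np.array(pose,float)
    T=lambda q,L:np.array(L)@np.array([[np.cos(q[2]),-np.sin(q[2])],[np.sin(q[2]),np.cos(q[2])]]).T+q[:2]
    for _ in range(iters):
        obs=[edge(img,p,*T(pose,e),z,**kw) for e in edges]
        def f(q):
            r=[]
            for e,Q in zip(edges,obs):
                a,b=T(q,e); d=(b-a)/np.linalg.norm(b-a); r.append((Q-a)@np.array([-d[1],d[0]]))
            return np.concatenate(r)
        s=least_squares(f,pose,loss="soft_l1",f_scale=1e-3); pose=s.x
    return pose,np.sqrt(np.mean(f(pose)**2)),[round(1e3*np.median(x),2) for x in np.split(f(pose),np.cumsum([len(o) for o in obs])[:-1])]
X,Y=.045,.09
PL=[((X,-Y),(X,Y)),((-X,-Y),(-X,Y)),((-X,-Y),(X,-Y)),((-X,Y),(X,Y))]
BD=[((-.105,-.16),(.06,-.16)),((-.105,-.15),(-.105,.08))]
FE=[((.085,-.12),(.085,.15))]
E
cat > m.py <<'E'
from h import *
import sys
def meas(im,bp=(.553,.117,.307),pp=(.58,.085,.33)):
    for n,img in im.items():
        p=camera_params(n)
        b=fit_rect(img,p,bp,BD,.044); q=fit_rect(img,p,pp,PL,.054,w=.008)
        B,Q=b[0],q[0]; c,s=np.cos(B[2]),np.sin(B[2]); Ri=np.array([[c,s],[-s,c]])
        print(n,"board",B.round(4),b[1:],"plate",Q.round(4),q[1:])
        cq,sq=np.cos(Q[2]),np.sin(Q[2]); L=lambda a:Q[:2]+np.array([[cq,-sq],[sq,cq]])@a
        ln=edge(img,p,L([-.04,-.03]),L([.04,-.03]),.054,w=.004,dark=True).mean(0)
        print("  plate in board mm",(1e3*Ri@(Q[:2]-B[:2])).round(1),"rel yaw",round(Q[2]-B[2],4),"line",(1e3*Ri@(ln-B[:2])).round(1),
          "side corners bx",[round(1e3*(Ri@(L(np.array(a))-B[:2]))[0],1) for a in((.045,-.09),(.045,.09))])
        for z in(.044,.064):
            g=edge(img,p,*[B[:2]+Ri.T@np.array(e) for e in FE[0]],z,w=.008); print("  fence edge z",z,np.median((g-B[:2])@Ri.T[:,0]*1e3).round(1))
E
python3 - <<'E'
from m import *
meas({n:cv2.imread(f"pics/{n}0.png") for n in("top","side")})
E
```

```text
top board [0.5588 0.1171 0.3142] (np.float64(0.0006338541378659835), [np.float64(0.25), np.float64(-0.03)]) plate [0.5849 0.0885 0.3484] (np.float64(0.001198412152064936), [np.float64(0.62), np.float64(-0.74), np.float64(1.3), np.float64(-1.36)])
  plate in board mm [ 16.  -35.2] rel yaw 0.0342 line [ 17.1 -65.5] side corners bx [np.float64(64.1), np.float64(57.9)]
  fence edge z 0.044 83.3
  fence edge z 0.064 78.0
side board [0.554  0.1154 0.3083] (np.float64(0.0008352457728227402), [np.float64(-0.01), np.float64(-0.02)]) plate [0.5844 0.0886 0.3507] (np.float64(0.0007523112570148121), [np.float64(0.48), np.float64(-0.28), np.float64(0.27), np.float64(-0.24)])
  plate in board mm [ 20.8 -34.8] rel yaw 0.0424 line [ 22.1 -65.6] side corners bx [np.float64(69.6), np.float64(61.9)]
  fence edge z 0.044 89.3
  fence edge z 0.064 83.8
```

```bash
python3 -m jog '[0,0.337,-0.485,0,0,0,35, 0,0.337,-0.485,0,0,0,35, 0,0.337,-0.485,0,0,0,35, 0,0.337,-0.485,0,0,0,35, 0,0.337,-0.485,0,0,0,35, 0,0.337,-0.485,0,0,0,35, 0,0.337,-0.485,0,0,0,35, 0,0.337,-0.485,0,0,0,35, 0,0.337,-0.485,0,0,0,35, 0,0.337,-0.485,0,0,0,35, 0,0.337,-0.485,0,0,0,35, 0,0.337,-0.485,0,0,0,35, 0,0.337,-0.485,0,0,0,35, 0,0.337,-0.485,0,0,0,35, 0,0.337,-0.485,0,0,0,35, 0,0.337,-0.485,0,0,0,35, 0,0.337,-0.485,0,0,0,35, 0,0.337,-0.485,0,0,0,35]'
python3 - <<'E'
from h import *
cv2.imwrite("pics/w1.png",capture("wrist")); o=observe(); print(o["position"],o["tcp_rot"],o["force"])
E
```

```text
time_s: 1.6
position: [0.5076, 0.0644, 0.2048]
tcp_rot: [3.14, -0.001, -2.834]
force: [-0.0, 0.6, 0.0]
width: 0.998
[0.50742969 0.06487469 0.2049523 ] [ 3.14060627e+00 -1.21116823e-03 -2.83246269e+00] [ 0.93059085  0.14439752 -0.14710559]
```

View pics/w1.png

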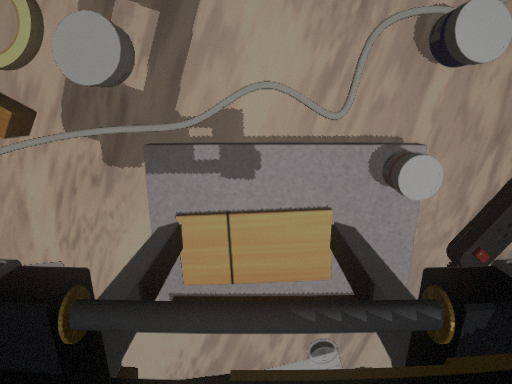

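The wrist view shows the plate at (178..332, 208..285) between the fingers, the line at x≈230, and the jar at (413,175), well clear. I'll descend in front of the near long side.

```bash
python3 -m jog '[0,0,0,-0.04,0,0,0.3, 0,0,0,-0.08,0,0,0.3, 0,0,0,-0.11,0,0,0.3, 0,0,0,-0.13,0,0,0.3, 0,0,0,-0.14,0,0,0.3, 0,0,0,-0.145,0,0,0.3, 0,0,0,-0.15,0,0,0.3, 0,0,0,-0.153,0,0,0.3, 0,0,0,-0.155,0,0,0.3, 0,0,0,-0.157,0,0,0.3, 0,0,0,-0.157,0,0,0.3, 0,0,0,-0.157,0,0,0.3]'
python3 -m jog '[0,0.004,0.0012,0,0,0,0, 0,0.008,0.0025,0,0,0,0, 0,0.012,0.0037,0,0,0,0, 0,0.016,0.005,0,0,0,0, 0,0.019,0.006,0,0,0,0, 0,0.022,0.007,0,0,0,0, 0,0.025,0.008,0,0,0,0, 0,0.028,0.009,0,0,0,0, 0,0.031,0.01,0,0,0,0, 0,0.034,0.011,0,0,0,0, 0,0.036,0.0116,0,0,0,0, 0,0.038,0.0122,0,0,0,0, 0,0.038,0.0122,0,0,0,0, 0,0.038,0.0122,0,0,0,0]'
python3 - <<'E'
from m import *
im={n:capture(n) for n in("side","top")}; cv2.imwrite("pics/s2.png",im["side"]); cv2.imwrite("pics/t2.png",im["top"])
print(observe()["position"])
meas(im,(.5565,.116,.311),(.60,.09,.32))
E
```

```text
time_s: 2.65
position: [0.509, 0.0638, 0.049]
tcp_rot: [-3.141, 0.001, -2.828]
force: [0.2, -0.8, -0.6]
width: 1.002
time_s: 3.82
position: [0.5467, 0.0761, 0.0485]
tcp_rot: [-3.141, 0.0, -2.828]
force: [0.1, -0.1, -0.5]
width: 0.999
[0.54655497 0.0760242  0.04852482]
side board [0.556  0.1087 0.3045] (np.float64(0.0008116858631579459), [np.float64(-0.12), np.float64(-0.1)]) plate [0.6055 0.0935 0.314 ] (np.float64(0.0015796129085222422), [np.float64(0.71), np.float64(-2.29), np.float64(-0.31), np.float64(0.93)])
  plate in board mm [ 42.7 -29.3] rel yaw 0.0095 line [ 60.6 -59.8] side corners bx [np.float64(88.5), np.float64(86.8)]
  fence edge z 0.044 89.5
  fence edge z 0.064 83.5
top board [0.5571 0.116  0.3328] (np.float64(0.0009873613560443459), [np.float64(-0.08), np.float64(0.05)]) plate [0.5997 0.0912 0.3506] (np.float64(0.0011632864265961765), [np.float64(-0.91), np.float64(0.42), np.float64(0.07), np.float64(-0.22)])
  plate in board mm [ 32.2 -37.3] rel yaw 0.0178 line [ 21.8 -66.5] side corners bx [np.float64(78.8), np.float64(75.6)]
  fence edge z 0.044 84.5
  fence edge z 0.064 83.2
```

```bash
python3 -m jog '[0,0.001,0.0003,0,0,0,0, 0,0.002,0.0006,0,0,0,0, 0,0.003,0.001,0,0,0,0, 0,0.004,0.0013,0,0,0,0, 0,0.005,0.0016,0,0,0,0, 0,0.006,0.0019,0,0,0,0]'
python3 -m jog '[0,0.001,0.0003,0,0,0,0, 0,0.001,0.0003,0,0,0,0]'
python3 -m jog '[0,0.001,0.0003,0,0,0,0, 0,0.001,0.0003,0,0,0,0]'
```

```text
time_s: 4.42
position: [0.5525, 0.0779, 0.0485]
tcp_rot: [3.142, -0.0, -2.828]
force: [-1.0, -0.3, 0.5]
width: 1.001
time_s: 4.58
position: [0.5538, 0.0783, 0.0485]
tcp_rot: [-3.142, 0.001, -2.828]
force: [-0.1, -0.7, 0.4]
width: 1.002
time_s: 4.75
position: [0.5545, 0.0786, 0.0484]
tcp_rot: [3.141, -0.0, -2.828]
force: [-0.1, -0.1, 1.2]
width: 0.994
```

```bash
for i in 1 ; do python3 -m jog '[0,0.001,0.0003,0,0,0,0, 0,0.002,0.0006,0,0,0,0, 0,0.002,0.0006,0,0,0,0]' | grep force; done
python3 -m jog '[0,0.001,0.0003,0,0,0,0, 0,0.0015,0.0005,0,0,0,0, 0,0.0015,0.0005,0,0,0,0]'
python3 - <<'E'
from h import *
a=rect(capture("top"),camera_params("top"),.054,.72,.21,400,300);b=rect(capture("side"),camera_params("side"),.054,.72,.21,400,300)
cv2.imwrite("pics/c3.png",cv2.resize(np.vstack([a,b]),(800,1200))[::2, ::1][:600] if 0 else np.hstack([a,b]))
f=[ (capture("side"),observe()["force"])[1] for _ in range(4)]; print(np.mean(f,0))
E
```

```text
force: [-5.4, -0.9, 5.8]
time_s: 5.25
position: [0.5546, 0.0788, 0.0481]
tcp_rot: [3.141, -0.008, -2.828]
force: [-8.8, -2.8, 7.5]
width: 0.997
[-8.69951404 -2.75719318  7.35365664]
```

View pics/c3.png

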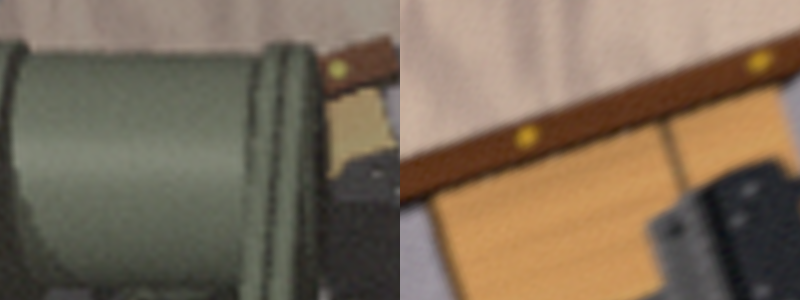

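The plate's long side is against the fence (9 N, and no gap in the side crop, where the edge runs (430,200)-(780,90)). I'll back off, rise, turn 90°, half close, and go behind the tail.

```bash
python3 -m jog '[0,-0.005,-0.002,0,0,0,0, 0,-0.012,-0.004,0,0,0,0, 0,-0.019,-0.006,0,0,0,0, 0,-0.019,-0.006,0.03,0,0,0, 0,-0.019,-0.006,0.07,0,0,0, 0,-0.019,-0.006,0.07,0,0,0]' 10
python3 -m jog '[0.5,0.01,0.04,0,0,0,-7, 0.5,0.03,0.08,0,0,0,-14, 0.5,0.03,0.128,0,0,0,-21, 0.5,0.03,0.128,0,0,0,-28, 0.5,0.03,0.128,0,0,0,-35, 0.5,0.03,0.128,0,0,0,-42, 0.5,0.03,0.128,0,0,0,-49, 0.5,0.03,0.128,0,0,0,-56, 0.5,0.03,0.128,0,0,0,-63, 0.5,0.03,0.128,0,0,0,-70, 0.5,0.03,0.128,0,0,0,-77, 0.5,0.03,0.128,0,0,0,-84, 0.5,0.03,0.128,0,0,0,-90, 0.5,0.03,0.128,0,0,0,-90, 0.5,0.03,0.128,0,0,0,-90, 0.5,0.03,0.128,0,0,0,-90]'
python3 - <<'E'
from m import *
im={n:capture(n) for n in("wrist","side","top")}
for n in im: cv2.imwrite(f"pics/{n}4.png",im[n])
meas(im,(.5565,.116,.3136),(.606,.091,.3136)); print(observe()["position"])
E
```

```text
time_s: 6.05
position: [0.5445, 0.0736, 0.126]
tcp_rot: [-3.137, 0.014, -2.828]
force: [1.0, -0.4, 1.4]
width: 0.999
time_s: 7.38
position: [0.569, 0.2016, 0.1185]
tcp_rot: [3.141, -0.0, 1.886]
force: [0.1, -1.1, -0.5]
width: 0.496
wrist board [0.5651 0.0935 0.3126] (np.float64(0.0008085399025032093), [np.float64(0.0), np.float64(0.03)]) plate [0.6165 0.0633 0.3292] (np.float64(0.0025934744313911196), [np.float64(0.0), np.float64(0.01), np.float64(-0.29), np.float64(6.72)])
  plate in board mm [ 39.7 -44.6] rel yaw 0.0165 line [ 37.7 -74.3] side corners bx [np.float64(86.1), np.float64(83.2)]
  fence edge z 0.044 85.8
  fence edge z 0.064 82.3
side board [0.5546 0.1154 0.3156] (np.float64(0.0011430068318887755), [np.float64(0.14), np.float64(0.39)]) plate [0.6054 0.1006 0.3117] (np.float64(0.0008101527046721806), [np.float64(0.23), np.float64(0.01), np.float64(-0.07), np.float64(-0.04)])
  plate in board mm [ 43.7 -29.8] rel yaw -0.0039 line [ 46.1 -63.6] side corners bx [np.float64(88.3), np.float64(89.0)]
  fence edge z 0.044 90.7
  fence edge z 0.064 85.3
top board [0.5588 0.117  0.3134] (np.float64(0.0006042908207388116), [np.float64(0.12), np.float64(-0.02)]) plate [0.6076 0.0943 0.3105] (np.float64(0.0017599233777339661), [np.float64(0.52), np.float64(-0.87), np.float64(1.23), np.float64(-3.76)])
  plate in board mm [ 39.4 -36.7] rel yaw -0.0028 line [ 39.3 -67. ] side corners bx [np.float64(84.2), np.float64(84.7)]
  fence edge z 0.044 86.4
  fence edge z 0.064 81.3
[0.5689814  0.20165173 0.1184624 ]
```

View pics/wrist4.png

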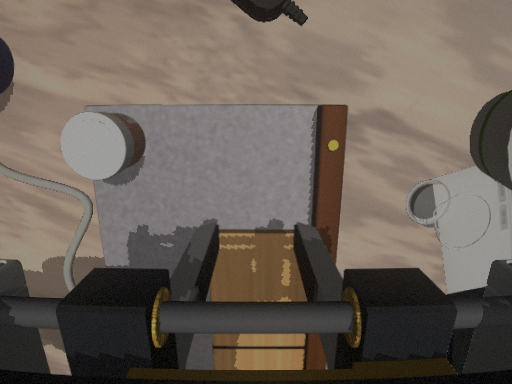

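Run:
```python
from h import *
p=camera_params("wrist"); b=np.array([.5565,.116]);c,s=np.cos(.3136),np.sin(.3136)
loc=lambda P:((P[:,:2]-b)@np.array([[c,-s],[s,c]])*1e3).round(1)
print("tail,line",loc(unproj([[220,231],[298,231],[215,347],[305,347]],.054,p)),"left board end",loc(unproj([[160,105],[300,105]],.044,p)))
print("tcp now at px",proj([observe()["position"]],p),"TCP when down",proj([[.569,.2016,.054]],p), loc(np.array([[.569,.2016]])))
```

```text
tail,line [[  7.5  53.8]
 [ 74.3  53.8]
 [ -1.6 -68.3]
 [ 86.3 -68.3]] left board end [[-39.4 158.3]
 [ 73.5 158. ]]
tcp now at px [[256.076489   234.22984029]] TCP when down [[256.0373769  204.44223879]] [[38.3 77.6]]
```

```bash
python3 -m jog '[0.5,0,0,-0.03,0,0,0, 0.5,0,0,-0.045,0,0,0, 0.5,0,0,-0.055,0,0,0, 0.5,0,0,-0.062,0,0,0, 0.5,0,0,-0.067,0,0,0, 0.5,0,0,-0.07,0,0,0, 0.5,0,0,-0.07,0,0,0, 0.5,0,0,-0.07,0,0,0]'
python3 -m jog '[0.5,0.0018,-0.0057,0,0,0,0, 0.5,0.0037,-0.0114,0,0,0,0, 0.5,0.0055,-0.0171,0,0,0,0, 0.5,0.0074,-0.0228,0,0,0,0, 0.5,0.0092,-0.0285,0,0,0,0, 0.5,0.0111,-0.0342,0,0,0,0, 0.5,0.0129,-0.0399,0,0,0,0, 0.5,0.0148,-0.0456,0,0,0,0, 0.5,0.0166,-0.0513,0,0,0,0, 0.5,0.0185,-0.057,0,0,0,0, 0.5,0.0203,-0.0627,0,0,0,0, 0.5,0.0222,-0.0684,0,0,0,0, 0.5,0.024,-0.0741,0,0,0,0, 0.5,0.0259,-0.08,0,0,0,0, 0.5,0.0277,-0.0855,0,0,0,0, 0.5,0.0293,-0.0905,0,0,0,0, 0.5,0.0305,-0.094,0,0,0,0, 0.5,0.031,-0.0955,0,0,0,0, 0.5,0.031,-0.0955,0,0,0,0]'
python3 - <<'E'
from h import *
a=rect(capture("top"),camera_params("top"),.054,.74,.12,400,400);b=rect(capture("side"),camera_params("side"),.054,.74,.12,400,400)
cv2.imwrite("pics/c5.png",np.hstack([a,b]))
E
```

```text
time_s: 8.2
position: [0.5696, 0.2018, 0.0491]
tcp_rot: [3.14, 0.0, 1.884]
force: [-0.2, -0.5, -0.1]
width: 0.502
time_s: 9.78
position: [0.6001, 0.1055, 0.0484]
tcp_rot: [-3.142, 0.0, 1.884]
force: [-0.6, 0.5, -0.1]
width: 0.502
```

View pics/c5.png

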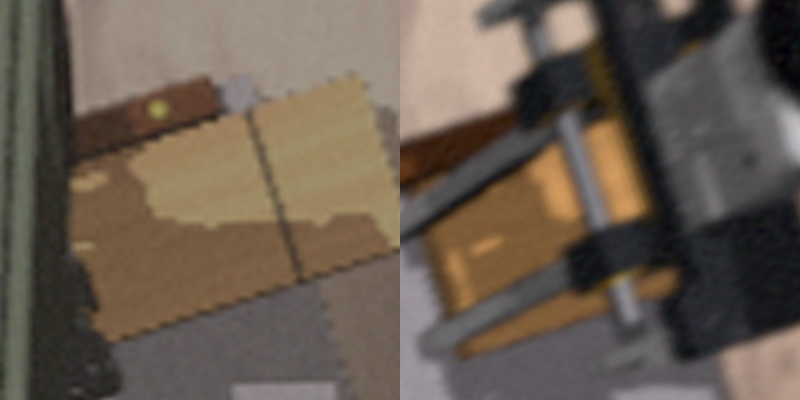

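Both crops show the plate along the fence. In the top crop the line (248,112)-(300,280) is about 8 mm short of the board edge, (262,100)-(320,290). I'll push 7 mm more, then clear the view to measure.

```bash
python3 -m jog '[0.5,0.0006,-0.002,0,0,0,0, 0.5,0.0012,-0.004,0,0,0,0, 0.5,0.0018,-0.0055,0,0,0,0, 0.5,0.0022,-0.0067,0,0,0,0, 0.5,0.0022,-0.0067,0,0,0,0, 0.5,0.0022,-0.0067,0,0,0,0]'
python3 -m jog '[0.5,-0.003,0.01,0,0,0,0, 0.5,-0.006,0.02,0,0,0,0, 0.5,-0.006,0.02,0.03,0,0,0, 0.5,-0.02,0.06,0.07,0,0,0, 0.5,-0.03,0.1,0.1,0,0,0, 0.5,-0.04,0.14,0.13,0,0,0, 0.5,-0.05,0.18,0.15,0,0,0, 0.5,-0.06,0.2,0.15,0,0,0, 0.5,-0.06,0.2,0.15,0,0,0, 0.5,-0.06,0.2,0.15,0,0,0, 0.5,-0.06,0.2,0.15,0,0,0]'
python3 - <<'E'
from m import *
im={n:capture(n) for n in("top","side")}
for n in im: cv2.imwrite(f"pics/{n}6.png",im[n])
import m; BD[0]=((-.105,-.16),(-.015,-.16))
meas(im,(.5565,.116,.3136),(.6327,.006,.3136))
cv2.imwrite("pics/c6.png",np.hstack([rect(im[n],camera_params(n),.054,.74,.12,400,400) for n in im]))
E
```

```text
time_s: 10.38
position: [0.6023, 0.0992, 0.0485]
tcp_rot: [3.141, 0.0, 1.884]
force: [-0.4, 0.1, 0.5]
width: 0.501
time_s: 11.3
position: [0.5414, 0.301, 0.1989]
tcp_rot: [3.141, 0.0, 1.887]
force: [0.5, 0.1, -0.5]
width: 0.502
top board [0.5589 0.1171 0.3125] (np.float64(0.0006190790362483821), [np.float64(0.21), np.float64(-0.04)]) plate [0.6363 0.0056 0.3215] (np.float64(0.0009119197670575912), [np.float64(0.31), np.float64(-0.43), np.float64(0.5), np.float64(-0.58)])
  plate in board mm [  39.3 -130. ] rel yaw 0.0091 line [  39.6 -160. ] side corners bx [np.float64(85.1), np.float64(83.5)]
  fence edge z 0.044 85.1
  fence edge z 0.064 79.5
side board [0.5551 0.1146 0.3031] (np.float64(0.0009168614545673893), [np.float64(0.05), np.float64(-0.03)]) plate [0.624  0.0162 0.3298] (np.float64(0.002852271568886923), [np.float64(-5.02), np.float64(1.27), np.float64(1.52), np.float64(-0.94)])
  plate in board mm [  36.3 -114.5] rel yaw 0.0266 line [  36.8 -147. ] side corners bx [np.float64(83.7), np.float64(78.9)]
  fence edge z 0.044 88.2
  fence edge z 0.064 83.0
```

View pics/c6.png

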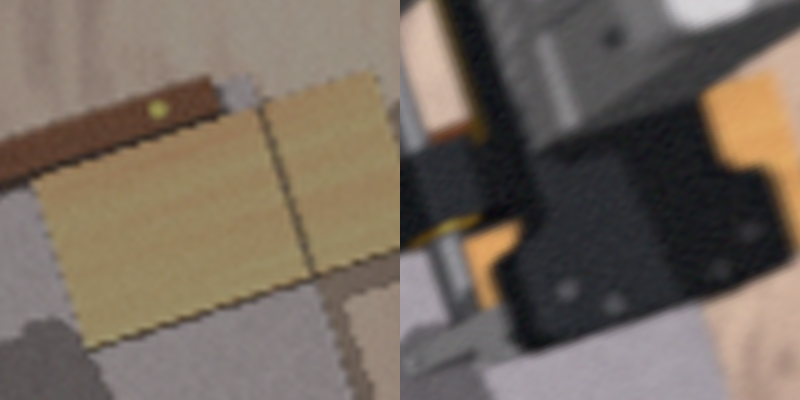

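In the top crop the line (263,112)-(313,275) meets the board edge at about (318,285), and the fit puts it at by = -160.0, which is on target. The tail looks maybe 1.5 mm off the fence, so I'll re-press the long side with the open hand.

```bash
python3 -m jog '[0,0,-0.04,0,0,0,7, 0,0,-0.08,0,0,0,14, 0,0,-0.12,0,0,0,21, 0,0.01,-0.16,0,0,0,28, 0,0.01,-0.2,0,0,0,35, 0,0.013,-0.24,0,0,0,42, 0,0.013,-0.27,0,0,0,49, 0,0.013,-0.29,0,0,0,56, 0,0.013,-0.291,0,0,0,63, 0,0.013,-0.291,0,0,0,70, 0,0.013,-0.291,0,0,0,77, 0,0.013,-0.291,0,0,0,84, 0,0.013,-0.291,0,0,0,90, 0,0.013,-0.291,0,0,0,90, 0,0.013,-0.291,0,0,0,90, 0,0.013,-0.291,0,0,0,90]'
python3 - <<'E'
from m import *
import m; BD[0]=((-.105,-.16),(-.015,-.16))
im={"wrist":capture("wrist")}; cv2.imwrite("pics/w7.png",im["wrist"]); cv2.imwrite("pics/side7.png",capture("side"))
meas(im,(.5565,.116,.3136),(.635,.006,.3136))
E
```

```text
time_s: 12.73
position: [0.5547, 0.0077, 0.1978]
tcp_rot: [3.141, -0.001, -2.832]
force: [-0.7, 0.1, 0.5]
width: 1.0
wrist board [0.5583 0.1162 0.3102] (np.float64(0.0005187362581450817), [np.float64(-0.0), np.float64(-0.0)]) plate [0.6361 0.0053 0.3183] (np.float64(0.0006535591990042342), [np.float64(-0.0), np.float64(0.0), np.float64(0.27), np.float64(-0.02)])
  plate in board mm [  40.3 -129.4] rel yaw 0.008 line [  40.5 -159.8] side corners bx [np.float64(86.0), np.float64(84.5)]
  fence edge z 0.044 86.0
  fence edge z 0.064 85.8
```

View pics/w7.png

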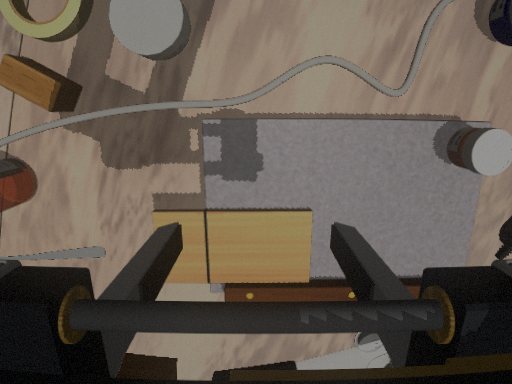

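The wrist view shows the line (207,210)-(209,283) directly over the board edge at x≈206, and the fit puts it at -159.8 mm. The plate is about 0.008 rad askew, so I'll do the re-press.

```bash
python3 -m jog '[0,0.0015,-0.005,-0.04,0,0,0, 0,0.0015,-0.005,-0.08,0,0,0, 0,0.0015,-0.005,-0.11,0,0,0, 0,0.0015,-0.005,-0.13,0,0,0, 0,0.0015,-0.005,-0.14,0,0,0, 0,0.0015,-0.005,-0.147,0,0,0, 0,0.0015,-0.005,-0.149,0,0,0, 0,0.0015,-0.005,-0.149,0,0,0]'
python3 -m jog '[0,0.004,0.0013,0,0,0,0, 0,0.008,0.0026,0,0,0,0, 0,0.011,0.0035,0,0,0,0, 0,0.014,0.0045,0,0,0,0, 0,0.016,0.0051,0,0,0,0, 0,0.017,0.0054,0,0,0,0, 0,0.018,0.0058,0,0,0,0, 0,0.019,0.0061,0,0,0,0, 0,0.02,0.0064,0,0,0,0, 0,0.02,0.0064,0,0,0,0]'
python3 -m jog '[0,0.001,0.0003,0,0,0,0, 0,0.0015,0.0005,0,0,0,0, 0,0.0015,0.0005,0,0,0,0]'
```

```text
time_s: 13.5
position: [0.5575, 0.0034, 0.0502]
tcp_rot: [-3.141, 0.001, -2.828]
force: [0.3, 0.5, 1.1]
width: 0.999
time_s: 14.33
position: [0.5766, 0.0099, 0.0493]
tcp_rot: [3.142, -0.0, -2.828]
force: [0.3, 0.5, 0.9]
width: 1.0
time_s: 14.58
position: [0.5767, 0.0099, 0.0492]
tcp_rot: [3.141, -0.003, -2.828]
force: [-4.9, -1.4, 4.1]
width: 1.003
```

```bash
python3 -m jog '[0,0.001,0.0003,0,0,0,0, 0,0.0015,0.0005,0,0,0,0, 0,0.0015,0.0005,0,0,0,0]'
python3 -m jog '[0,-0.003,-0.001,0,0,0,0, 0,-0.01,-0.003,0,0,0,0, 0,-0.025,-0.008,0,0,0,0, 0,-0.025,-0.008,0.04,0,0,0, 0,-0.025,-0.008,0.08,0,0,0, 0,-0.025,-0.008,0.12,0,0,0, 0,-0.025,-0.008,0.149,0,0,0, 0,-0.025,-0.008,0.149,0,0,0, 0,-0.025,-0.008,0.149,0,0,0]'
python3 - <<'E'
from m import *
BD[0]=((-.105,-.16),(-.015,-.16))
im={"wrist":capture("wrist")}; cv2.imwrite("pics/w8.png",im["wrist"])
meas(im,(.5565,.116,.3136),(.635,.006,.3136))
E
python3 -m jog '[0,-0.04,0.04,0.01,0,0,0, 0,-0.08,0.08,0.01,0,0,0, 0,-0.1,0.12,0.01,0,0,0, 0,-0.1,0.16,0.01,0,0,0, 0,-0.1,0.2,0.01,0,0,0, 0,-0.1,0.24,0.01,0,0,0, 0,-0.1,0.28,0.01,0,0,0, 0,-0.13,0.32,0.01,0,0,0, 0,-0.16,0.36,0.01,0,0,0, 0,-0.2,0.4,0.01,0,0,0, 0,-0.24,0.44,0.01,0,0,0, 0,-0.28,0.47,0.01,0,0,0, 0,-0.31,0.5,0.01,0,0,0, 0,-0.34,0.53,0.01,0,0,0, 0,-0.34,0.53,0.01,0,0,0, 0,-0.34,0.53,0.01,0,0,0]'
python3 - <<'E'
from m import *
BD[0]=((-.105,-.16),(-.015,-.16))
im={n:capture(n) for n in("top","side")}; meas(im,(.5565,.116,.3136),(.635,.006,.3136))
a=np.hstack([rect(im[n],camera_params(n),.054,.74,.12,400,400) for n in im]); cv2.imwrite("pics/c9.png",a);
E
```

```text
time_s: 14.83
position: [0.5768, 0.01, 0.0492]
tcp_rot: [3.141, -0.007, -2.828]
force: [-8.4, -3.2, 7.0]
width: 1.003
time_s: 15.58
position: [0.5567, 0.0027, 0.2012]
tcp_rot: [-3.139, 0.007, -2.828]
force: [0.5, -0.5, -0.9]
width: 1.001
wrist board [0.5571 0.1107 0.3077] (np.float64(0.0006337996569085933), [np.float64(0.05), np.float64(-0.11)]) plate [0.6315 0.0037 0.3126] (np.float64(0.0007811513268716676), [np.float64(0.71), np.float64(-0.58), np.float64(-1.26), np.float64(0.11)])
  plate in board mm [  38.5 -124.5] rel yaw 0.005 line [  38.6 -153.2] side corners bx [np.float64(83.9), np.float64(83.0)]
  fence edge z 0.044 84.5
  fence edge z 0.064 83.3
time_s: 16.97
position: [0.2111, 0.5332, 0.2053]
tcp_rot: [-3.139, -0.004, -2.827]
force: [0.1, -0.9, 0.6]
width: 1.0
top board [0.5588 0.1173 0.313 ] (np.float64(0.0005780980590580368), [np.float64(0.19), np.float64(-0.0)]) plate [0.6361 0.0055 0.3189] (np.float64(0.0008854455722236949), [np.float64(0.52), np.float64(-0.57), np.float64(0.36), np.float64(-0.32)])
  plate in board mm [  39.2 -130.1] rel yaw 0.0059 line [  39.3 -160.2] side corners bx [np.float64(84.7), np.float64(83.6)]
  fence edge z 0.044 84.3
  fence edge z 0.064 78.0
side board [0.555  0.1126 0.3075] (np.float64(0.001132420111581262), [np.float64(-0.34), np.float64(-0.02)]) plate [0.6362 0.0058 0.305 ] (np.float64(0.0008970100172801206), [np.float64(0.31), np.float64(-0.32), np.float64(-0.53), np.float64(0.48)])
  plate in board mm [  45.  -126.4] rel yaw -0.0025 line [  44.9 -157. ] side corners bx [np.float64(89.8), np.float64(90.2)]
  fence edge z 0.044 89.5
  fence edge z 0.064 83.7
```

View pics/c9.png

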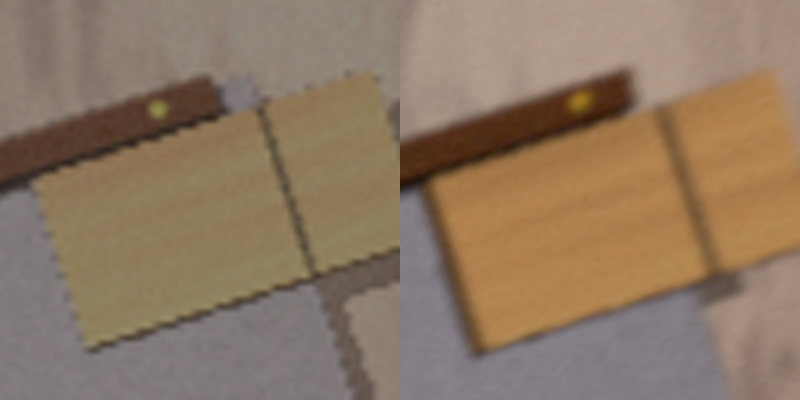

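```bash
python3 -c "
from station import *
print(observe()['qd'],observe()['time_s']);print(finish_job())"
```

```text
[-0.07488377 -0.01993253  0.02487318 -0.05806796  0.00855406 -0.04351372] 17.0667
the job is handed in; nothing more can be done
None
```

I pushed the plate against the fence, slid it along until the pencil line was over the sawing edge, and handed the job in at about 17 s.

- **How it was done:** I pushed the long side with the open fingertips. I then slid the plate about 95 mm from its tail end with two fingertips, and pressed the long side to the fence once more. Contact force peaked at about 12 N. I then took the hand well clear; it never went near the jar or the other items, though I did not re-check their positions.
- **Line over the edge:** The last top-camera fit put the line at board y = -160.2 mm (target -160) and x = 39.3 mm (target 40).
- **Flush with the fence:** The final press stopped at the same place as the first one, and the last pictures show no gap. The measured skew was between -0.0025 and +0.006 rad, which is about the fit noise.
- **Checks that disagreed:** The last side fit gave the line at -157 mm. With the unobstructed board edge from the start it works out at about -159.4 mm. One wrist fit, taken as the hand pulled back, gave -153 mm. I put that down to a mis-fitted board edge, because the earlier wrist fit gave -159.8 mm, but I did not re-check it.

I viewed 11 pictures, one over the budget.

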